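# Line up a castle nut on an axle with its split-pin hole

## Robot

A 6-joint arm with a two-finger parallel gripper is mounted at the origin on a cart in front of the work surface, level with it; the furniture and walls round the work are solid. World frame = base frame: x ahead of the robot, y to its left, z up, the work surface at z = 0. Lengths are in m, angles in rad, forces in N, time in s.
With the tool pointing down it reaches from about 0.35 to 0.975 m from the base axis. Payload 4.9 kg.
Tool frame: the origin (TCP) lies at the very end of the fingers, on their centre line; the grasp point (between the pads) lies 19 mm behind it; x points along the fingers, y is the direction in which the jaws open and shut, and the axes are right-handed (so a half turn about x gives the same grasp; the last joint's range is limited). The gripper opens to 85 mm and grips with 20 to 120 N. Pads are 22 mm wide; open, the fingers measure 114 mm over their backs; the gripper's body (76 mm by 85 mm) begins 54 mm behind the grasp point. The pads swing forward as they close: fully open they stand 13 mm farther back than shut.
Start: joints at [1.065, 0.053, 1.613, -0, 1.476, -0.119], TCP at [0.236, 0.579, 0.231] pointing down, gripper open.
Joint ranges: [-3.01, 3.01], [-1.01, 2.22], [0.06, 2.58], [-1.02, 4.17], [0.09, 2.62], [-3.14, 3.14]. Speed limits (rad/s): [2.57, 2.57, 3.14, 3.14, 3.14, 3.14].

## Interface

Orientations are given as a rotation vector (axis times angle).
In Python, from station import ctrl, get_image, calibration, finish_job, search_frame, cut_out, mark_of gives the robot as it stands. The module is installed in compiled form; this text tells all that it offers.
- The arm moves only by the tool arm_command, never from a script. Its argument "plan" is a list that holds one entry, the list of rows, each a list of 7 numbers: the shift along the tool's x, y, z in m, then the turn, a rotation vector about the tool's x, y, z in degrees, then the finger opening in m, from 0 to 0.0854. A call has 1 to 20 rows; each row shifts and turns the pose as measured when the row begins, along the tool's axes as they then stand; what a row does not reach is not made up. A row lasts 1/12 s, in which the tool goes at most 41.7 mm and 7.16 degrees, less where a joint would pass 70% of its speed; a pose out of reach is approached as far as the arm can. A call with a gripper value outside its range is refused whole. The fingers move at their own pace and stop on an object; "squeeze" is the grip in N (left out, the last holds). Time passes only in rows, so rows that do not move let the fingers close. It gives the time, the measured TCP pose, the force and the opening at its end, in the units of the state.
- ctrl.get_obs(): the state, without advancing time (a new reading comes with each control period).
- get_image(name): name is "scene" or "side" or "wrist"; returns the picture (384x512x3 uint8, red, green, blue); there is no depth.
- calibration(name): a dict with "fx", "fy", "cx", "cy" (pixels), "cam_to_world" (4x4, takes a point from camera to world coordinates); the wrist camera has in their place "hand_eye" (4x4, takes a point from camera to tool coordinates, whose origin is the TCP and whose axes are the tool frame's). Camera axes: x right, y down, z forward; pixel columns grow to the right and rows downward; lengths in m; the calibration is good to about 2 mm. A picture is of the moment at which its call begins: read the wrist's pose just before it. calibration takes no time and is no camera call.
- finish_job(): hands the job in, once; it reports no verdict.
Trained networks look in the newest picture that a camera, given by its name, has taken for a name from the list of things; names that differ only in an ending like _2 or _b are one class to them, and where a whole thing is asked for, a point or a joint stands for the part that bears it (a point fixed in the world has none). Each returns a list of dicts, best first, with "conf" (0 to 1); they miss things now and then, are a little off and sometimes report something else, mostly with a low value. They report only what shows in the picture. A call takes as long as a camera call.
- search_frame(camera, thing): "at" ([x, y, z] in m, in the coordinates of the camera as it stood for that picture, good to about 4 mm: the middle of the surface that is visible of it).
- cut_out(camera, thing): "mask" (384x512 bool, what is visible of it).
- mark_of(camera, thing): "at" ([x, y, z] in m, in the coordinates of the camera as it stood for that picture, good to about 4 mm: a listed point, or the origin of a listed thing).
The state is a dict: "t": time; "q": joint angles; "dq": joint speeds; "effort": joint torques, N m; "tool_pos": TCP position; "tool_rot": TCP orientation; "contact_force": force on the tool from outside, world axes, zero at the start; "wrist_torque": the same for the moment, N m; "opening": finger opening in m.
Only numpy, scipy, OpenCV 4.12 (cv2) and the standard library are available. Lean on these libraries where they do the work, as an engineer would, in place of code of your own. Each camera call takes 0.05 s, during which the arm holds its last target. There are 200 camera calls.

## Task

Two identical axle ends stand on the bench, and one of them still has no split pin through its castle nut. Tighten that nut clockwise until it seats on its washer, then turn it a little further, to the next slot that lines up with the pin hole through the axle (the red line on the axle's end shows which way the hole runs), do not turn it on past that slot, and let go. Leave the axle that is already pinned alone.

Things in the scene. Friction and masses are not known exactly. Their poses are not given: they have to be found in the camera images.
- castle_nut (a joint): turn in rad of the silvery nut on the axle without a pin; grows clockwise from above (tightening). It starts loose, at -0.45 to -0.10; 0: seated on its washer; 0.349 (20 degrees further): a slot lies exactly over the pin hole. Slots last lined up at -0.70, so this is the next slot clockwise. Needs 0.2 to 0.3 N m and stays where it is left.
- nut_grip (a point): centre of that nut's hexagon (46 mm across flats, 26 mm high), on the upright axle; its middle is 59 mm above the bench. Turns with the nut: x is level, along a slot and square to a flat; both repeat every 60 degrees. Six 12 mm high teeth on top; slots over the flats' middles. Below are a 45 mm washer and a neck no wider for 16 mm, then a fixed blue foot, 110 x 90 x 14 mm.
- axle_end (a point): centre of the top face of the fixed 27 mm thick axle standing up through that nut, 28 mm above nut_grip, 3 mm above the nut's teeth. Does not turn with the nut: its x axis is level, along the pin hole (5 mm, dark, 8 mm below the top) and the red line on the end face; z up.
- pinned_axle: the finished axle: same blue foot, axle and castle nut, but with a brass-yellow split pin through nut and axle, sticking out 38 mm and 31 mm from the axis. Fixed to the bench, 87 mm high. Origin at the centre of the foot's underside, x along its pin.

How it is judged:
On the way:
1. the nut without a pin is tightened until it is seated on its washer (value of joint castle_nut above 0 rad), for 0.1 s.
At the end, for the whole second after the job is handed in: The nut without a pin is past its seated position, at rest with the first slot after seating within 12 degrees of the pin hole through the axle (value of joint castle_nut between 0.139 and 0.559 rad and angle between the x axis of nut_grip and the x axis of axle_end, either way round below 0.21 rad and velocity of joint castle_nut between -0.03 and 0.03 rad/s); the robot touches nothing.
It fails at once if the nut is turned more than 20 degrees past the slot that lines up (value of joint castle_nut above 0.7 rad).
It fails at once if the robot bears on the axle that is already pinned (over 3 N) (contact force between any of the fingers, the arm and pinned_axle above 3 N).
It also fails if it takes over 32 s, if anything falls off the work surface, if the arm or the gripper's body presses on something with over 40 N, if the wrist force passes 120 N, or if a joint passes its speed limit or range.

## Working session

There is one attempt and no reset: what is moved stays moved. The work goes in short steps, Python scripts to look and compute and a tool call to move; the robot and the scene stay as the last step left them, time stands still between calls to the robot, and variables do not carry over. Pictures are saved under pics/ and viewed, about 8 in all and at most 12, crops included, and the job is handed in when it is done.

Besides the shell and the picture viewer there is one more tool, called after "Call:" by a JSON object that holds its "api" and its "payload". arm_command: Moves the arm, as the interface text tells. Its arguments: {"type":"object","properties":{"plan":{"type":"array","items":{"type":"array","items":{"type":"array","items":{"type":"number"}}}},"squeeze":{"type":"number"}},"required":["plan"]}

```bash
mkdir -p pics
cat > h.py <<'E'
import numpy as np, cv2
from scipy.spatial.transform import Rotation as R
from station import *
def T(cam,o=None):
    c=calibration(cam)
    if cam!='wrist': return np.array(c['cam_to_world'])
    o=o or ctrl.get_obs(); M=np.eye(4); M[:3,:3]=R.from_rotvec(o['tool_rot']).as_matrix(); M[:3,3]=o['tool_pos']
    return M@np.array(c['hand_eye'])
def w(M,p): return (M@np.r_[p,1])[:3]
def snap(cam,fn=None):
    M=T(cam); im=get_image(cam)
    if fn: cv2.imwrite('pics/'+fn,im[:,:,::-1])
    return M,im
E
python3 - <<'E'
from h import *
np.set_printoptions(precision=4,suppress=True)
ims=[]
for c in ['scene','side','wrist']:
    M,im=snap(c); ims.append(im)
    for n in ['nut_grip','axle_end','pinned_axle']:
        print(c,n,[(round(d['conf'],2),w(M,d['at'])) for d in mark_of(c,n)[:3]])
o=ctrl.get_obs(); print(o['t'],R.from_rotvec(o['tool_rot']).as_matrix())
s=np.hstack(ims[:2]); cv2.imwrite('pics/a.png',cv2.resize(s,(800,300))[:,:,::-1]); cv2.imwrite('pics/w0.png',ims[2][:,:,::-1])
E
```

```text
scene nut_grip []
scene axle_end [(0.94, array([0.4142, 0.3185, 0.0895]))]
scene pinned_axle []
side nut_grip [(0.94, array([0.4167, 0.3166, 0.0573]))]
side axle_end [(0.91, array([0.4184, 0.3158, 0.085 ]))]
side pinned_axle [(0.56, array([0.4564, 0.0728, 0.0026])), (0.26, array([0.4164, 0.3152, 0.0586]))]
wrist nut_grip []
wrist axle_end []
wrist pinned_axle []
0.6 [[ 0.      0.3772  0.9261]
 [ 0.      0.9261 -0.3772]
 [-1.      0.      0.    ]]
```

View pics/a.png

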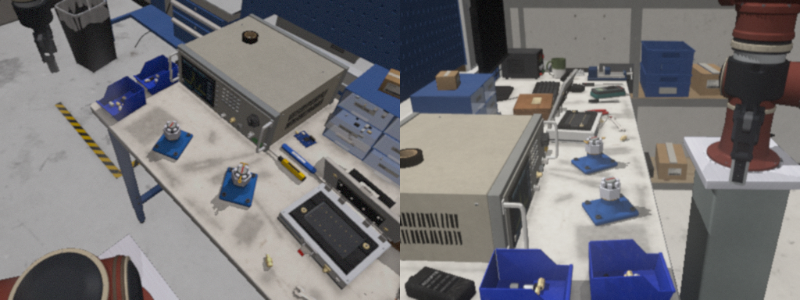

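The left (scene) and right (side) views show two axles. The one without a pin is near (0.416, 0.317), and the pinned one is near (0.456, 0.073). A bench instrument with a handle stands close by.

Run:
```python
from h import *
np.set_printoptions(precision=3,suppress=True)
c=calibration('wrist');print(c['fx'],c['cx'],c['cy']);print(np.array(c['hand_eye']))
a=snap('scene')[1][130:260,190:340];b=snap('side')[1][120:300,160:340]
cv2.imwrite('pics/b.png',np.hstack([cv2.resize(a,(400,347)),cv2.resize(b,(347,347))])[:,:,::-1])
# instrument extents: intersect pixels w/ planes
def ray(cam,u,v,z):
    c=calibration(cam);M=T(cam);d=M[:3,:3]@[(u-c['cx'])/c['fx'],(v-c['cy'])/c['fy'],1];p=M[:3,3];return p+d*(z-p[2])/d[2]
# scene handle near full-res px (341,185) bottom; top-front corners
for z in (0.0,0.1,0.15,.2): print(z,ray('scene',331,188,z),ray('scene',226,77,z),ray('scene',345,155,z), ray('side',650,0,z) if 0 else '')
```

```text
287.3566795862963 256.10863213448977 191.63645935370363
[[ 0.001 -0.302  0.953 -0.143]
 [ 1.     0.001 -0.     0.   ]
 [-0.     0.953  0.302 -0.076]
 [ 0.     0.     0.     1.   ]]
0.0 [0.61  0.133 0.   ] [0.697 0.653 0.   ] [0.722 0.184 0.   ] 
0.1 [0.536 0.089 0.1  ] [0.611 0.538 0.1  ] [0.633 0.133 0.1  ] 
0.15 [0.498 0.067 0.15 ] [0.567 0.481 0.15 ] [0.588 0.108 0.15 ] 
0.2 [0.461 0.045 0.2  ] [0.524 0.423 0.2  ] [0.543 0.082 0.2  ]
```

View pics/b.png

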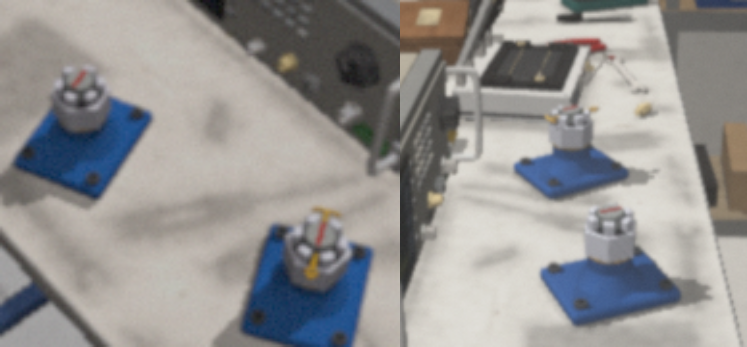

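The left crop confirms it. The far-left axle has a red line and no pin, and the lower-right one has the brass pin. I'll move above the unpinned nut.

Call:
{"api": "arm_command", "payload": {"plan": [[[0.002, -0.0175, 0.0265, 0, 0, 0, 0.085], [0.002, -0.0175, 0.0265, 0, 0, 0, 0.085], [0.002, -0.0175, 0.0265, 0, 0, 0, 0.085], [0.002, -0.0175, 0.0265, 0, 0, 0, 0.085], [0.002, -0.0175, 0.0265, 0, 0, 0, 0.085], [0.002, -0.0175, 0.0265, 0, 0, 0, 0.085], [0.002, -0.0175, 0.0265, 0, 0, 0, 0.085], [0.002, -0.0175, 0.0265, 0, 0, 0, 0.085], [0.002, -0.0175, 0.0265, 0, 0, 0, 0.085], [0.002, -0.0175, 0.0265, 0, 0, 0, 0.085], [0, 0, 0, 0, 0, 0, 0.085]]], "squeeze": 60}}

```text
t: 1.62
tool_pos: [0.422, 0.308, 0.2114]
tool_rot: [0.301, 1.547, -0.295]
contact_force: [0.4, -0.4, -0.3]
opening: 0.0848
```

Run:
```python
from h import *
np.set_printoptions(precision=4,suppress=True)
M,im=snap('wrist','w1full.png')
for n in ['nut_grip','axle_end']:
    for d in mark_of('wrist',n)[:3]: print(n,round(d['conf'],2),w(M,d['at']))
c=calibration('wrist'); Mi=np.linalg.inv(M)
p=(Mi@[.416,.317,.087,1])[:3]; u=c['fx']*p[0]/p[2]+c['cx'];v=c['fy']*p[1]/p[2]+c['cy'];print(u,v)
u,v=int(u),int(v); cr=im[max(0,v-60):v+60,max(0,u-75):u+75]; print(max(0,u-75),max(0,v-60))
cv2.imwrite('pics/w1.png',cv2.resize(cr,None,fx=5,fy=5,interpolation=cv2.INTER_CUBIC)[:,:,::-1])
o=ctrl.get_obs();print(o['t'],o['tool_pos'],o['q'],R.from_rotvec(o['tool_rot']).as_matrix())
```

```text
nut_grip 0.73 [0.4183 0.3193 0.0616]
axle_end 0.79 [0.4195 0.3201 0.0901]
261.54675199558 173.73193727152972
186 113
1.7667 [0.4198 0.3117 0.2118] [ 0.4943 -0.1858  1.8727  0.0039  1.4494 -0.7014] [[ 0.0028  0.3667  0.9303]
 [ 0.0059  0.9303 -0.3668]
 [-1.      0.0065  0.0005]]
```

View pics/w1.png

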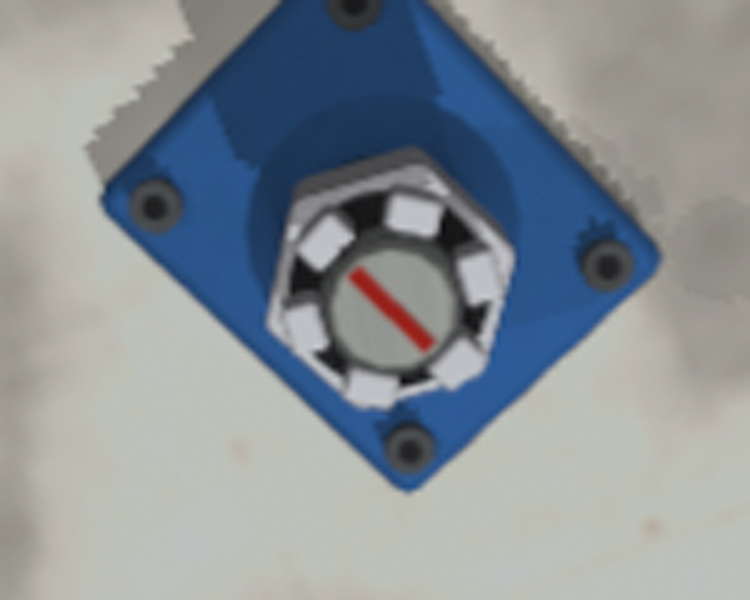

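The close view shows the nut's axis at about full-image pixel (264, 175), with six teeth, the slots between them, and the red line from crop pixel (352, 272) to (430, 347). No pin is fitted.

Run:
```python
from h import *
np.set_printoptions(precision=4,suppress=True)
c=calibration('wrist');M=T('wrist')
def P(u,v,z):
    u=186+u/5;v=113+v/5
    d=M[:3,:3]@[(u-c['cx'])/c['fx'],(v-c['cy'])/c['fy'],1];p=M[:3,3];return (p+d*(z-p[2])/d[2])[:2]
ang=lambda a,b:np.degrees(np.arctan2(*(b-a)[::-1]))
a,b=P(352,272,.087),P(430,347,.087); print('pin',ang(a,b)%180,'mid',(a+b)/2)
print('axle c',P(391,310,.087))
t=np.array([P(*x,.084) for x in [(326,242),(413,215),(478,275),(458,362),(372,388),(305,328)]]); C=t.mean(0)
print('teeth c',C,'slot mod60',[((ang(C,x)+30)%60) for x in t])
h=np.array([P(*x,.072) for x in [(420,152),(515,250),(483,365),(372,408),(268,325),(295,190)]]);C=h.mean(0)
print('hex',C,[(ang(C,x)+30)%60 for x in h])
Rm=R.from_rotvec(ctrl.get_obs()['tool_rot']).as_matrix();print('tool y',np.degrees(np.arctan2(Rm[1,1],Rm[0,1])))
```

```text
pin 23.984834874635162 mid [0.4158 0.323 ]
axle c [0.4158 0.3229]
teeth c [0.4152 0.3234] slot mod60 [np.float64(55.38493113558158), np.float64(55.852292157315645), np.float64(56.698370808184194), np.float64(55.86474387853511), np.float64(56.158621777146294), np.float64(55.235485808145)]
hex [0.4145 0.3242] [np.float64(57.34139965768924), np.float64(54.08620868969959), np.float64(56.09215292138683), np.float64(59.980212689194886), np.float64(57.37809391898955), np.float64(54.15471503083339)]
tool y 68.48460374071351
```

Call:
{"api": "arm_command", "payload": {"plan": [[[0.02, 0, 0, 4.2, 0, 0, 0.085], [0.02, 0, 0, 4.2, 0, 0, 0.085], [0.01, 0, 0, 4.1, 0, 0, 0.085], [0, 0, 0, 0, 0, 0, 0.085], [0, 0, 0, 0, 0, 0, 0.085]]]}}

```text
t: 2.18
tool_pos: [0.4178, 0.3183, 0.1628]
tool_rot: [0.474, 1.517, -0.456]
contact_force: [0.0, 0.0, 0.7]
opening: 0.0851
```

```bash
cat > look.py <<'E'
from h import *
np.set_printoptions(precision=4,suppress=True)
def look(pic=None):
    M,im=snap('wrist',pic); A=[]
    for n in ['nut_grip','axle_end']:
        for d in mark_of('wrist',n)[:1]: A.append(w(M,d['at'])); print(n,round(d['conf'],2),A[-1])
    o=ctrl.get_obs(); Rm=R.from_rotvec(o['tool_rot']).as_matrix()
    print('t',o['t'],'pos',o['tool_pos'],'ytool',np.degrees(np.arctan2(Rm[1,1],Rm[0,1])),'xtool',Rm[:,0],'q6',o['q'][5],'F',o['contact_force'],'op',o['opening'])
    for g in ([.4175,.319,.040],): print('delta tool',Rm.T@(np.array(g)-o['tool_pos']))
    return M,im
E
python3 -c "from look import *;look('w2.png')"
```

```text
nut_grip 0.94 [0.4206 0.316  0.0637]
t 2.3333 pos [0.4186 0.3181 0.1638] ytool 55.93489183870644 xtool [ 0.0079  0.0108 -0.9999] q6 -0.4723048463497167 F [-0.3616  0.4702  0.0038] op 0.08514395754780492
delta tool [ 0.1238 -0.0015 -0.0015]
```

```bash
python3 -c "
import cv2;a=cv2.imread('pics/w2.png')[80:280,130:390];cv2.imwrite('pics/w2c.png',cv2.resize(a,None,fx=3,fy=3,interpolation=2))"
```

```text
(no output)
```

View pics/w2c.png

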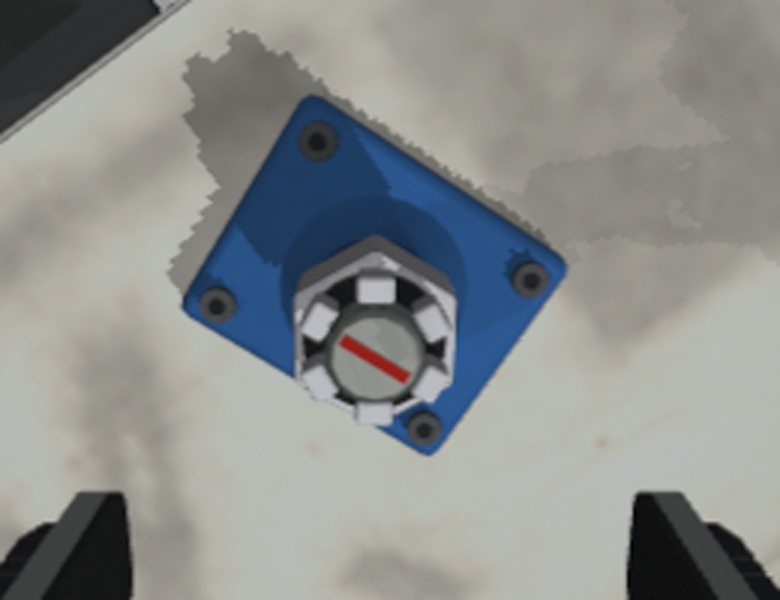

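The slots and flats are now square to the jaws, and the axis at crop (375, 352) is centred between the fingers. I'll descend.

Call:
{"api": "arm_command", "payload": {"plan": [[[0.025, -0.0005, -0.0005, 0, 0, 0, 0.085], [0.025, -0.0005, -0.0005, 0, 0, 0, 0.085], [0.025, -0.0005, -0.0005, 0, 0, 0, 0.085], [0.025, 0, 0, 0, 0, 0, 0.085], [0.02, 0, 0, 0, 0, 0, 0.085], [0, 0, 0, 0, 0, 0, 0.085], [0, 0, 0, 0, 0, 0, 0.085]]]}}

```text
t: 2.92
tool_pos: [0.4248, 0.3249, 0.0511]
tool_rot: [0.48, 1.503, -0.436]
contact_force: [-0.0, 0.3, -0.1]
opening: 0.085
```

```bash
python3 -c "from look import *;look('w3.png')"
```

```text
nut_grip 0.66 [0.4168 0.3165 0.0624]
axle_end 0.79 [0.4208 0.3222 0.0888]
t 3.0667 pos [0.4255 0.3252 0.0523] ytool 56.41161644104282 xtool [ 0.0282  0.0222 -0.9994] q6 -0.4762743468525541 F [-0.6919  0.333   0.2997] op 0.08484488145789351
delta tool [ 0.0119 -0.0101 -0.0034]
```

Call:
{"api": "arm_command", "payload": {"plan": [[[0, -0.005, -0.002, 0, 0.4, -1.0, 0.085], [0.004, -0.0045, -0.0015, 0, 0.3, -1.0, 0.085], [0.005, 0, 0, 0, 0, 0, 0.085], [0, 0, 0, 0, 0, 0, 0.085]]]}}

```text
t: 3.4
tool_pos: [0.4198, 0.3206, 0.048]
tool_rot: [0.461, 1.518, -0.456]
contact_force: [0.5, 0.4, -0.9]
opening: 0.085
```

```bash
python3 -c "from look import *;look('w3.png')"
```

```text
nut_grip 0.79 [0.4172 0.3186 0.0625]
t 3.55 pos [0.4201 0.3208 0.0484] ytool 56.4227099662854 xtool [ 0.0045  0.0026 -1.    ] q6 -0.47354005779538505 F [-0.0407  0.5326  0.9736] op 0.0848749993607291
delta tool [ 0.0084 -0.0029 -0.0012]
```

Call:
{"api": "arm_command", "payload": {"plan": [[[0.006, -0.003, -0.001, 0, 0, 0, 0.085], [0.004, 0, 0, 0, 0, 0, 0.07], [0, 0, 0, 0, 0, 0, 0.055], [0, 0, 0, 0, 0, 0, 0.03], [0, 0, 0, 0, 0, 0, 0.03], [0, 0, 0, 0, 0, 0, 0.03], [0, 0, 0, 0, 0, 0, 0.03], [0, 0, 0, 0, 0, 0, 0.03]]], "squeeze": 80}}

```text
t: 4.22
tool_pos: [0.4171, 0.3183, 0.0374]
tool_rot: [0.46, 1.519, -0.457]
contact_force: [0.4, -0.0, 0.5]
opening: 0.0447
```

```bash
python3 -c "from look import *;look('w4.png')"
```

```text
nut_grip 0.94 [0.4167 0.3192 0.0595]
axle_end 0.94 [0.4188 0.322  0.0898]
t 4.3667 pos [0.4171 0.3183 0.0374] ytool 56.45743780735312 xtool [ 0.0034  0.0015 -1.    ] q6 -0.4749896151592394 F [-0.9137 -1.0792  0.6265] op 0.04507868907424568
delta tool [-0.0026  0.0008  0.    ]
```

View pics/w4.png

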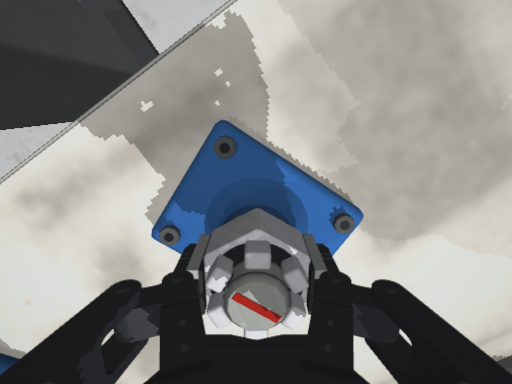

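The fingers hold both flats squarely, with an opening of 45 mm. The red line runs from (233, 295) to (280, 320). I'll turn clockwise.

Call:
{"api": "arm_command", "payload": {"plan": [[[0, 0, 0, 4, 0, 0, 0.03], [0, 0, 0, 4, 0, 0, 0.03], [0, 0, 0, 4, 0, 0, 0.03], [0, 0, 0, 4, 0, 0, 0.03], [0, 0, 0, 4, 0, 0, 0.03], [0, 0, 0, 4, 0, 0, 0.03], [0, 0, 0, 4, 0, 0, 0.03], [0, 0, 0, 0, 0, 0, 0.03]]]}}

```text
t: 5.03
tool_pos: [0.4167, 0.318, 0.0374]
tool_rot: [0.851, 1.395, -0.849]
contact_force: [1.1, 0.8, -0.0]
opening: 0.0452
```

```bash
python3 -c "
from look import *;M,im=look('w5.png')
cv2.imwrite('pics/w5c.png',cv2.resize(im[210:350,170:350],None,fx=4,fy=4,interpolation=2)[:,:,::-1])"
```

```text
nut_grip 0.56 [0.42   0.3185 0.063 ]
axle_end 0.76 [0.4208 0.3194 0.0892]
t 5.1833 pos [0.4167 0.318  0.0374] ytool 27.54602758042278 xtool [ 0.003  -0.0003 -1.    ] q6 0.03077912973871963 F [-1.023  -0.0616  0.2714] op 0.045446819255173444
delta tool [-0.0026  0.0012 -0.0005]
```

View pics/w5c.png

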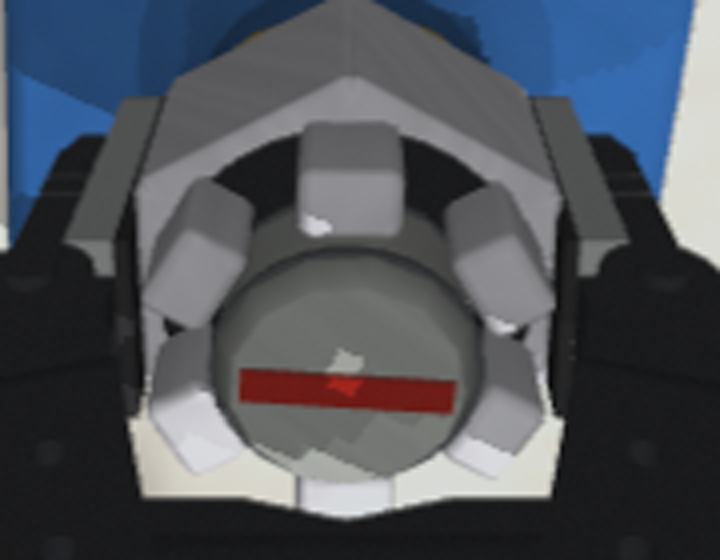

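The red line, from crop (240, 385) to (455, 397), is about 3.5° short of the slot direction. I'll turn that last bit, then release.

Call:
{"api": "arm_command", "payload": {"plan": [[[0, 0, 0, 3.5, 0, 0, 0.03], [0, 0, 0, 0, 0, 0, 0.03], [0, 0, 0, 0, 0, 0, 0.05], [0, 0, 0, 0, 0, 0, 0.085], [0, 0, 0, 0, 0, 0, 0.085], [0, 0, 0, 0, 0, 0, 0.085], [0, 0, 0, 0, 0, 0, 0.085], [0, 0, 0, 0, 0, 0, 0.085]]]}}

```text
t: 5.85
tool_pos: [0.4168, 0.3181, 0.0372]
tool_rot: [0.891, 1.379, -0.887]
contact_force: [0.1, 0.7, 0.4]
opening: 0.085
```

Call:
{"api": "arm_command", "payload": {"plan": [[[-0.02, 0, 0, 0, 0, 0, 0.085], [-0.025, 0, 0, 0, 0, 0, 0.085], [-0.025, 0, 0, 0, 0, 0, 0.085], [-0.025, 0, 0, 0, 0, 0, 0.085], [-0.025, 0, 0, 0, 0, 0, 0.085], [0, 0, 0, 0, 0, 0, 0.085], [0, 0, 0, 0, 0, 0, 0.085]]]}}

```text
t: 6.43
tool_pos: [0.415, 0.3172, 0.1606]
tool_rot: [0.886, 1.382, -0.89]
contact_force: [-0.5, -1.0, -0.0]
opening: 0.085
```

```bash
python3 -c "
from look import *;M,im=look('w6.png')
cv2.imwrite('pics/w6c.png',cv2.resize(im[100:280,160:360],None,fx=3.3,fy=3.3,interpolation=2)[:,:,::-1])"
```

```text
nut_grip 0.9 [0.419  0.3184 0.0624]
t 6.5833 pos [0.4143 0.3168 0.159 ] ytool 24.530744059802917 xtool [-0.0033 -0.0033 -1.    ] q6 0.08288766830020765 F [-0.0868  0.2016 -0.8125] op 0.08530101758932243
delta tool [ 0.1189  0.0043 -0.0008]
```

View pics/w6c.png

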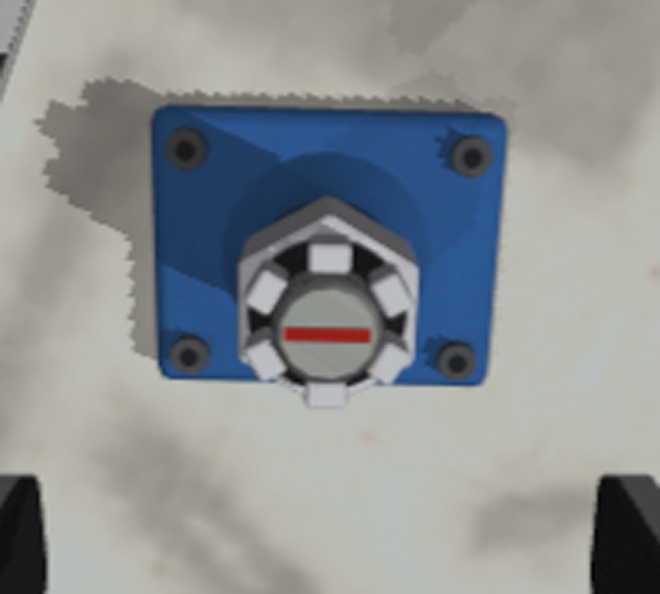

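The slots at crop (260, 325) and (398, 325) line up with the red line from (285, 335) to (370, 336). The gripper is clear of the axle.

```bash
python3 -c "from station import *;print(finish_job())"
```

```text
the job is handed in; nothing more can be done
None
```

I gripped the unpinned nut by its flats, turned it about 32° clockwise past its seat to the next slot over the pin hole, let go and lifted clear. I then handed the job in at about 6.6 s.

**Slot alignment:** In the last wrist picture the slots line up with the red line to within 1–2°.

**Joint value:** I could not read it directly. It works out at about 0.34 rad, starting from an estimated −0.21 rad (slots 32° short of the pin hole in the image).

**Contact:** The force reading stayed at noise level, about 1.5 N at most. I did not go near the pinned axle.

**Disagreement:** The networks' positions for the nut scattered by about 4 mm. My first pixel estimate was also about 4 mm off because the arm was still settling. Both were resolved before the grip.

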